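# Clear the neck and feed two tins into the collecting bin

## Robot

A 6-joint arm with a two-finger parallel gripper is mounted at the origin on the work surface. World frame = base frame: x ahead of the robot, y to its left, z up, the work surface at z = 0. Lengths are in m, angles in rad, forces in N, time in s.
With the tool pointing down it reaches from about 0.2 to 0.875 m from the base axis. Payload 3.4 kg.
Tool frame: the origin (TCP) lies between the finger pads; the fingertips stand 25 mm ahead of it and the grasp point (between the pads) lies 6 mm ahead of it (r.nose_length is the z of the fingertips in the tool frame, in m); z points along the fingers, x is the direction in which the jaws open and shut, and the axes are right-handed (so a half turn about z gives the same grasp; the last joint's range is limited). The gripper opens to 94 mm and grips with 3 to 60 N. Pads are 16 mm wide; open, the fingers measure 119 mm over their backs; the gripper's body (75 mm by 177 mm) begins 78 mm behind the grasp point.
Start: joints at [-1.36, 0.276, 1.505, -0, 1.361, -0.121], TCP at [0.187, -0.544, 0.23] pointing down, gripper open.
Joint ranges: [-2.89, 2.89], [-0.75, 2.08], [0.22, 2.7], [-1.18, 4.32], [0.11, 2.71], [-2.7, 2.7]. Speed limits (rad/s): [2.57, 2.57, 3.14, 3.14, 3.14, 3.14].

## Interface

Orientations are given as a unit quaternion [w, x, y, z].
In Python, from plant import r, gripper_to, inverse_kinematics, vision, models, telemetry gives the robot as it stands. Calls block until the motion is done:
- r.move_to(position, orientation): joint-space move of the TCP to a pose.
- r.move_l(position, rot=None, vel=0.15, guard=None): straight line of the TCP; rot=None keeps the orientation; vel is the mean speed in m/s. With guard (N) it stops when the force on the tool has changed by that much, and returns True; else False.
- r.movej(angles): joint-space move.
- gripper_to(opening, f_grip=None): finger opening in m; f_grip is the grip in N (None keeps the last); returns when the fingers have stopped.
- r.hold(seconds).
- inverse_kinematics(position, orientation): joint angles nearest the present ones, or None.
- vision.snapshot(name): name is "scene" or "side" or "wrist"; returns the picture (384x512x3 uint8, red, green, blue); there is no depth.
- vision.get_calibration(name): a dict with "fx", "fy", "cx", "cy" (pixels), "position" and "orientation" of the camera in the world. Camera axes: x right, y down, z forward; pixel columns grow to the right and rows downward; lengths in m; the calibration is good to about 2 mm. A picture is of the moment at which its call begins: read the wrist's pose just before it. get_calibration takes no time and is no camera call; for the wrist camera it gives the pose at the moment of the call.
A pose or a line that the arm cannot do raises r.PlanningError and nothing moves.
- r.sign_off(): hands the job in, once; it reports no verdict.
Trained networks look in the newest picture that a camera, given by its name, has taken for a name from the list of things; names that differ only in an ending like _2 or _b are one class to them, and where a whole thing is asked for, a point or a joint stands for the part that bears it (a point fixed in the world has none). Each returns a list of dicts, best first, with "score" (0 to 1); they miss things now and then, are a little off and sometimes report something else, mostly with a low value. They report only what shows in the picture. A call takes as long as a camera call. They do not tell look-alikes from the thing itself.
- models.boxes_of(thing, camera): "at" ([x, y, z] in m, in world coordinates, good to about 4 mm: the middle of the surface that is visible of it).
- models.regions_of(thing, camera): "pixels" (384x512 bool, what is visible of it).
- models.mark_of(thing, camera): "at" ([x, y, z] in m, in world coordinates, good to about 4 mm: a listed point, or the origin of a listed thing).
Readings, each from a call of its own:
- telemetry.current_t(): time.
- telemetry.current_joints(): joint angles.
- telemetry.current_dq(): joint speeds.
- telemetry.current_joint_efforts(): joint torques, N m.
- telemetry.current_ee_pos(): TCP position.
- telemetry.current_tool_rot(): TCP orientation.
- telemetry.current_wrist_force(): force on the tool from outside, world axes, zero at the start.
- telemetry.current_torque(): the same for the moment, N m.
- telemetry.current_opening(): finger opening in m.
Only numpy, scipy, OpenCV 4.12 (cv2) and the standard library are available. Lean on these libraries where they do the work, as an engineer would, in place of code of your own. Each camera call takes 0.05 s, during which the arm holds its last target.

## Task

Somebody left the wooden paint stick standing in the neck of the collecting bin under the shelf: pull it out and lay it down in the blue roller tray liner. Then slide the two sealed tins along the shelf, one after the other, and down through the neck into the bin, without lifting them off the shelf. Leave the nail jar and the level where they are.

Things in the scene. Friction and masses are not known exactly. Their poses are not given: they have to be found in the camera images.
- shelf: Fixed grey metal shelf, 230 (x) by 500 (y) mm, flat top 150 mm above the bench, lip 8 mm high and 6 thick round its edge. In its middle a 106 mm square opening, the neck, leads 32 mm down into a clear bin (inside 120 x by 180 y, floor 142 mm below the shelf top). Origin: on the bench below the neck's centre; x away from the robot, y left along the shelf, z up; turned up to 0.12 rad.
- neck_mouth (a point): Centre of the neck's square opening, level with the shelf's flat top (150 mm above the bench); axes as the shelf.
- stick_center (a point): Wooden paint stick, 225 long (its z, to its upper end), 28 wide (its y), 8 thick (its x) mm, 50 g; the point is its centre. At the start it stands on the bin's floor and leans loosely on the neck's rim nearest the robot, about 0.28 rad from vertical, upper end towards the robot, its 28 mm width level; some 75 mm of it stand above the shelf top.
- wide_tin_center (a point): Flat sealed round tin, 88 mm in diameter, 34 mm high, 0.17 to 0.35 kg, standing on the shelf on one side of the neck. The point is its centre, 17 mm above its underside; z is its axis. Too wide for most grippers; it slides when pushed.
- tall_tin_center (a point): Smaller, taller sealed round tin, 76 mm in diameter, 46 mm high, 0.15 to 0.31 kg, standing on the shelf on the other side of the neck. The point is its centre, 23 mm above its underside; z is its axis. It slides when pushed.
- liner: Blue plastic roller tray liner fixed on the bench to the robot's left: an open tray 290 (x) by 160 (y) mm, walls 48 high and 3 thick, rim turned out 10 mm. Its floor is level, 3 mm up, in the 95 mm at its +x end and rises as a ramp to 28 mm up at its -x end. Origin: centre of its underside on the bench; x away from the robot, z up; turned up to 0.15 rad.
- jar_center (a point): Glass jar of nails with a steel twist cap, 70 mm in diameter, 104 mm high, standing on the bench to the right of the shelf; the point is 52 mm up. Leave it.
- level_center (a point): Chrome spirit level, 24 by 230 by 50 mm (x, y, z), standing on its edge on the bench beyond the shelf; the point is its centre. Leave it.
There are look-alikes about, which are no part of the job. Leave any green or purple look-alike of the part that bears tall_tin_center alone. Leave any white look-alike of the part that bears stick_center alone.

How it is judged:
On the way, in this order (a step that is already met when the one before it is completed fails the run):
1. the paint stick is out of the neck and lies in the tray liner, both tins still on the shelf (x of stick_center in the frame of liner between -0.1 and 0.1 m and y of stick_center in the frame of liner between -0.07 and 0.07 m and z of stick_center in the frame of liner below 0.06 m and angle between stick_center's own z axis and vertical between 1.2 and 1.94 rad and z of wide_tin_center in the frame of neck_mouth above 0.012 m and z of tall_tin_center in the frame of neck_mouth above 0.018 m), for 0.2 s.
2. one tin is down in the bin while the other is still on the shelf ((((x of wide_tin_center in the frame of neck_mouth between -0.06 and 0.06 m and y of wide_tin_center in the frame of neck_mouth between -0.09 and 0.09 m and z of wide_tin_center in the frame of neck_mouth below -0.045 m) and z of tall_tin_center in the frame of neck_mouth above 0.018 m) or ((x of tall_tin_center in the frame of neck_mouth between -0.06 and 0.06 m and y of tall_tin_center in the frame of neck_mouth between -0.09 and 0.09 m and z of tall_tin_center in the frame of neck_mouth below -0.045 m) and z of wide_tin_center in the frame of neck_mouth above 0.012 m))), for 0.2 s.
At the end, for the whole second after the job is handed in: Stick lying in the liner (centre within 100 mm along, 70 mm across of the liner's centre, under 60 mm high, over 1.2 rad from vertical); both tins inside the bin, centres at least 45 mm below the shelf top; all at rest; jar and level within 30 mm of their start (x of stick_center in the frame of liner between -0.1 and 0.1 m and y of stick_center in the frame of liner between -0.07 and 0.07 m and z of stick_center in the frame of liner below 0.06 m and angle between stick_center's own z axis and vertical between 1.2 and 1.94 rad and x of wide_tin_center in the frame of neck_mouth between -0.06 and 0.06 m and y of wide_tin_center in the frame of neck_mouth between -0.09 and 0.09 m and z of each of wide_tin_center, tall_tin_center in the frame of neck_mouth below -0.045 m and x of tall_tin_center in the frame of neck_mouth between -0.06 and 0.06 m and y of tall_tin_center in the frame of neck_mouth between -0.09 and 0.09 m and linear speed of each of stick, wide_tin, tall_tin below 0.03 m/s and distance of each of jar_center, level_center from where it was at the start of the episode below 0.03 m); the robot touches nothing.
It fails at once if a tin is lifted more than 30 mm off the shelf (z of wide_tin_center in the frame of neck_mouth above 0.047 m or z of tall_tin_center in the frame of neck_mouth above 0.053 m).
It fails at once if the jar or the level is pushed more than 30 mm or tipped over (distance of any of jar_center, level_center from where it was at the start of the episode above 0.03 m or angle between any of jar_center, level_center's own z axis and vertical above 0.5 rad).
It also fails if it takes over 61 s, if anything falls off the work surface, if the arm or the gripper's body presses on something with over 40 N, if the wrist force passes 120 N, or if a joint passes its speed limit or range.

## Working session

There is one attempt and no reset: what is moved stays moved. The work goes in short steps, each a Python script; the robot and the scene stay as the last script left them, time stands still between calls to the robot, and variables do not carry over. Pictures are saved under pics/ and viewed, and the job is handed in when it is done.

```bash
ls; mkdir -p pics
cat > h.py <<'E'
import numpy as np, cv2
from scipy.spatial.transform import Rotation as R
from plant import r, gripper_to, inverse_kinematics, vision, models, telemetry
def save(img,name): cv2.imwrite('pics/'+name+'.png',cv2.cvtColor(img,cv2.COLOR_RGB2BGR))
E
python3 - <<'E'
from h import *
for c in ['scene','side','wrist']:
    save(vision.snapshot(c),c+'0')
    print(c,{k:np.round(v,3).tolist() for k,v in vision.get_calibration(c).items()})
for c in ['scene','side']:
    for t in ['neck_mouth','shelf','stick_center','wide_tin_center','tall_tin_center','liner','jar_center','level_center']:
        print(c,t,[(np.round(d['at'],3).tolist(),round(d['score'],2)) for d in models.mark_of(t,c)])
print(telemetry.current_t(), telemetry.current_tool_rot())
E
```

```text
pics
scene {'fx': 379.073, 'fy': 379.073, 'cx': 257.964, 'cy': 187.336, 'position': [1.267, -0.31, 1.061], 'orientation': [-0.293, 0.765, 0.534, -0.21]}
side {'fx': 486.611, 'fy': 486.611, 'cx': 255.757, 'cy': 194.761, 'position': [0.794, -1.184, 1.104], 'orientation': [-0.425, 0.896, 0.122, -0.047]}
wrist {'fx': 315.365, 'fy': 315.365, 'cx': 257.824, 'cy': 185.964, 'position': [0.249, -0.522, 0.383], 'orientation': [0.094, 0.809, -0.577, -0.068]}
scene neck_mouth [([0.551, -0.026, 0.146], 0.68)]
scene shelf [([0.553, -0.025, 0.0], 0.92)]
scene stick_center [([0.508, -0.034, 0.115], 0.96), ([0.272, -0.252, 0.003], 0.76)]
scene wide_tin_center [([0.508, -0.04, 0.115], 0.18)]
scene tall_tin_center [([0.578, 0.117, 0.172], 0.8), ([0.333, 0.201, 0.026], 0.6), ([0.751, 0.207, 0.028], 0.56)]
scene liner [([0.576, 0.411, 0.0], 0.85)]
scene jar_center [([0.553, -0.484, 0.048], 0.61)]
scene level_center [([0.762, -0.066, 0.025], 0.59)]
side neck_mouth [([0.544, -0.027, 0.148], 0.89)]
side shelf [([0.553, -0.488, 0.051], 0.6)]
side stick_center [([0.267, -0.254, 0.005], 0.69), ([0.572, 0.415, 0.002], 0.63), ([0.507, -0.04, 0.118], 0.52)]
side wide_tin_center [([0.543, -0.184, 0.166], 0.97)]
side tall_tin_center [([0.332, 0.196, 0.023], 0.85), ([0.578, 0.113, 0.173], 0.78)]
side liner [([0.57, 0.414, 0.0], 0.68)]
side jar_center [([0.555, -0.484, 0.052], 0.78)]
side level_center [([0.761, -0.063, 0.023], 0.78)]
0.95 [ 3.04565358e-05  8.14174056e-01 -5.80620878e-01  3.99715890e-05]
```

View pics/scene0.png

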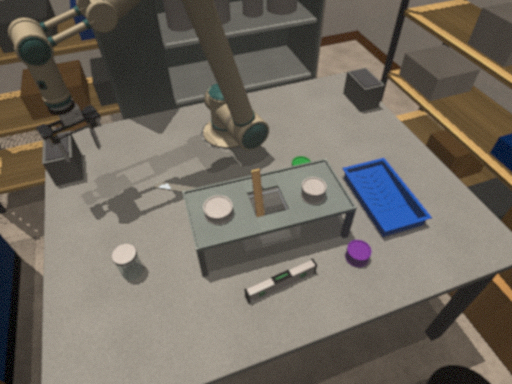

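View pics/side0.png

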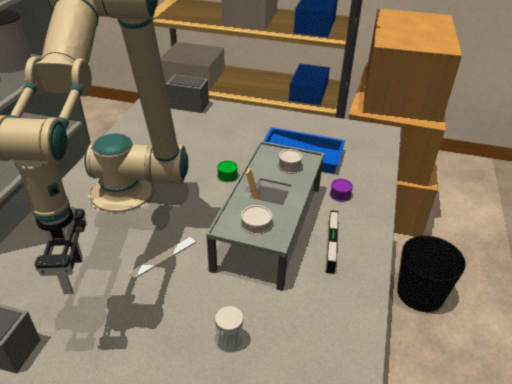

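Run:
```python
import cv2
a=cv2.imread('pics/scene0.png')[140:310,170:440]; cv2.imwrite('pics/sc_crop.png',cv2.resize(a,None,fx=2.9,fy=2.9,interpolation=cv2.INTER_CUBIC))
a=cv2.imread('pics/side0.png')[115:295,190:370]; cv2.imwrite('pics/sd_crop.png',cv2.resize(a,None,fx=3.3,fy=3.3,interpolation=cv2.INTER_CUBIC))
```

```text
(no output)
```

View pics/sc_crop.png

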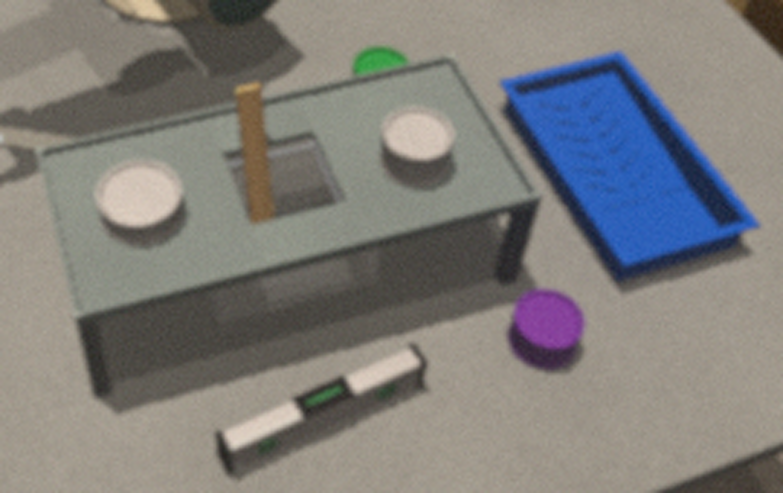

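View pics/sd_crop.png

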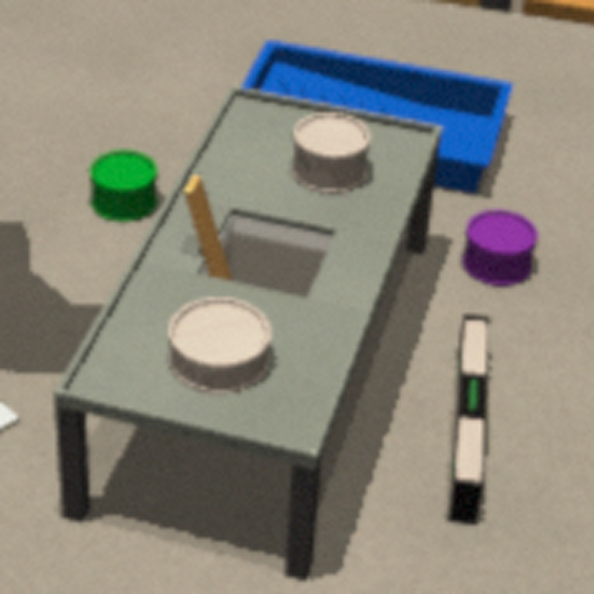

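```bash
cat >> h.py <<'E'
def proj(c,P):
    k=vision.get_calibration(c); q=k['orientation']; Rm=R.from_quat([q[1],q[2],q[3],q[0]]).as_matrix()
    p=(np.atleast_2d(P)-k['position'])@Rm
    return np.c_[k['fx']*p[:,0]/p[:,2]+k['cx'],k['fy']*p[:,1]/p[:,2]+k['cy']]
def ray(c,uv,z):
    k=vision.get_calibration(c); q=k['orientation']; Rm=R.from_quat([q[1],q[2],q[3],q[0]]).as_matrix()
    d=Rm@[(uv[0]-k['cx'])/k['fx'],(uv[1]-k['cy'])/k['fy'],1]; p=np.array(k['position']); return p+d*(z-p[2])/d[2]
E
python3 - <<'E'
from h import *
from scipy.optimize import least_squares
S=np.array([(42,152),(450,60),(538,198),(78,318)])/2.9+[170,140]
D=np.array([(60,400),(237,90),(442,128),(318,462)])/3.3+[190,115]
def sh(p,a=.23,b=.5,z=.158):
    c,s=np.cos(p[2]),np.sin(p[2]); m=np.array([(-a/2,-b/2),(-a/2,b/2),(a/2,b/2),(a/2,-b/2)])
    return np.c_[m@np.array([[c,s],[-s,c]])+p[:2],[z]*4]
for oa,ob in((.0,.0),(.012,.012)):
    f=lambda p:np.r_[(proj('scene',sh(p,.23+oa,.5+ob))-S).ravel(),(proj('side',sh(p,.23+oa,.5+ob))-D).ravel()]
    o=least_squares(f,[.55,-.026,0]); print('shelf',o.x,o.fun.round(1))
L=np.array([(500,82),(620,52),(758,226),(622,276)])/2.9+[170,140]
def li(p): return sh(p,.31,.18,.048)
f=lambda p:(proj('scene',li(p)[[0,1,2,3]])-L).ravel()
o=least_squares(f,[.57,.41,0]); print('liner',o.x,o.fun.round(1))
a=np.array([248,86])/2.9+[170,140]; b=np.array([195,180])/3.3+[190,115]
o=least_squares(lambda P:np.r_[proj('scene',P)[0]-a,proj('side',P)[0]-b],[.48,-.03,.22]); print('sticktop',o.x,o.fun)
for t in['wide_tin_center','tall_tin_center']:
    for c in['scene','side']:
        print(t,c,[(np.round(d['at'],3).tolist(),round(d['score'],2)) for d in models.boxes_of(t,c)])
E
```

```text
shelf [ 0.5561029  -0.02777598 -0.04827814] [-2.6 -0.1  1.1 -1.4  1.8  0.6 -1.3  1.3 -1.  -1.4 -1.2 -0.7  0.6  0.1
  0.8 -0.8]
shelf [ 0.55460451 -0.02561128 -0.04600431] [-4.2 -1.4  2.2 -3.4  4.9  0.9 -2.2  3.1 -3.9 -1.  -2.8 -2.2  2.2 -1.
  2.3  0.6]
liner [ 0.57917583  0.40724026 -0.03499102] [-0.9  0.6 -0.   0.5  0.8  1.2  0.  -2.1]
sticktop [ 0.48522476 -0.04170957  0.23206167] [ 0.00353674 -0.02714518  0.01299969  0.02338814]
wide_tin_center scene [([0.557, -0.19, 0.18], 0.88)]
wide_tin_center side [([0.545, -0.194, 0.182], 0.73)]
tall_tin_center scene [([0.762, 0.196, 0.044], 0.79), ([0.592, 0.11, 0.19], 0.76), ([0.321, 0.203, 0.043], 0.69)]
tall_tin_center side [([0.333, 0.179, 0.045], 0.94), ([0.576, 0.095, 0.194], 0.86), ([0.754, 0.19, 0.043], 0.57)]
```

```bash
cat >> h.py <<'E'
YS=-0.047; NECK=np.array([0.553,-0.027,0.150]); LIN=np.array([0.577,0.410,0]); YL=-0.035
def quat(th,yaw,flip=1):
    # tool z = depression th along heading yaw; tool x = +-left
    z=np.array([np.cos(th)*np.cos(yaw),np.cos(th)*np.sin(yaw),-np.sin(th)]); x=flip*np.array([-np.sin(yaw),np.cos(yaw),0])
    q=R.from_matrix(np.c_[x,np.cross(z,x),z]).as_quat(); return np.array([q[3],q[0],q[1],q[2]]),z
def tcp(grasp,th,yaw,flip=1,ahead=.006):
    q,z=quat(th,yaw,flip); return np.array(grasp)-ahead*z,q
def sw(x,y,z): c,s=np.cos(YS),np.sin(YS); return NECK+[c*x-s*y,s*x+c*y,z]
def lw(x,y,z): c,s=np.cos(YL),np.sin(YL); return LIN+[c*x-s*y,s*x+c*y,z]
E
python3 - <<'E'
from h import *
g=np.array([.486,-.037,.197])
pull=g+[-.05,0,.18]
for fl in (1,-1):
  for th in (0,.2,.4,.6,.8,1.):
    out=[]
    for P in (g,g+[-.06,0,0],pull):
        p,q=tcp(P,th,YS,fl); j=inverse_kinematics(p,q); out.append(None if j is None else np.round(j,2).tolist())
    print(fl,th,out)
  for th in (1.2,1.4,1.57,1.75,1.9):
    p,q=tcp(lw(.067,0,.04),th,YL,fl); j=inverse_kinematics(p,q); print('place',fl,th,None if j is None else np.round(j,2))
E
```

```text
1 0 [None, None, None]
1 0.2 [None, None, None]
1 0.4 [None, None, None]
1 0.6 [[-0.52, -0.1, 2.52, 2.02, 0.43, 2.37], [-0.79, -0.25, 2.6, 1.62, 0.59, 2.6], [-0.73, -0.5, 2.17, 0.81, 0.8, -2.63]]
1 0.8 [None, None, [-0.54, -0.42, 2.01, 0.44, 0.89, -2.22]]
1 1.0 [[-0.34, -0.1, 2.17, 0.31, 0.54, -2.08], [-0.43, -0.21, 2.25, 0.37, 0.6, -2.21], [-0.41, -0.32, 1.85, 0.22, 1.08, -1.99]]
place 1 1.2 [ 0.57  0.56  1.6  -0.33  0.7  -0.74]
place 1 1.4 [ 0.52  0.61  1.44 -0.11  0.95 -0.96]
place 1 1.57 [ 0.47  0.67  1.29 -0.    1.18 -1.06]
place 1 1.75 [ 0.43  0.76  1.13  0.08  1.42 -1.12]
place 1 1.9 [ 0.41  0.84  0.99  0.14  1.61 -1.15]
-1 0 [None, None, None]
-1 0.2 [None, None, [-2.23, -0.75, 2.53, 1.2, 2.11, -0.38]]
-1 0.4 [None, None, [-1.02, -0.55, 2.34, 1.23, 0.94, 0.01]]
-1 0.6 [[-0.52, -0.1, 2.52, 2.02, 0.43, -0.77], [-0.79, -0.25, 2.6, 1.62, 0.59, -0.54], [-0.73, -0.5, 2.17, 0.81, 0.8, 0.51]]
-1 0.8 [[-0.42, -0.14, 2.34, 0.91, 0.32, 0.42], [-0.57, -0.26, 2.42, 0.91, 0.46, 0.32], [-0.54, -0.42, 2.01, 0.44, 0.89, 0.92]]
-1 1.0 [[-0.34, -0.1, 2.17, 0.31, 0.54, 1.06], [-0.43, -0.21, 2.25, 0.37, 0.6, 0.93], [-0.41, -0.32, 1.85, 0.22, 1.08, 1.15]]
place -1 1.2 [ 0.57  0.56  1.6  -0.33  0.7   2.4 ]
place -1 1.4 [ 0.52  0.61  1.44 -0.11  0.95  2.18]
place -1 1.57 [ 0.47  0.67  1.29 -0.    1.18  2.08]
place -1 1.75 [0.43 0.76 1.13 0.08 1.42 2.02]
place -1 1.9 [0.41 0.84 0.99 0.14 1.61 2.  ]
```

View pics/wrist0.png

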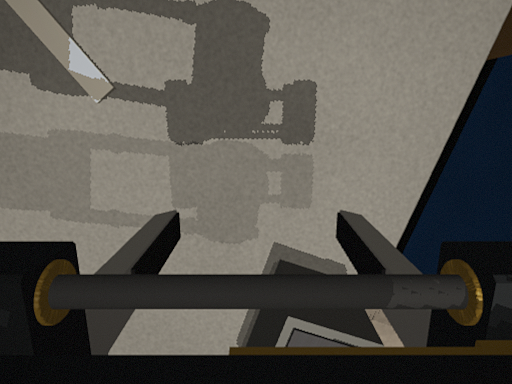

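Run:
```python
from h import *
g=np.array([.486,-.037,.197])
f=lambda j:None if j is None else np.round(j,2).tolist()
for k in range(5):
    P=g+np.array([-.043,0,.158])*k/4; p,q=tcp(P,.8,YS,-1); print('pull',f(inverse_kinematics(p,q)))
for fl in(1,-1):
  for P,n in (([.42,-.037,.44],'up'),([.52,-.037,.44],'mid'),(lw(.067,0,.25),'abv'),(lw(.067,0,.05),'pl')):
    for th in (1.6,2.0,2.2,2.4): 
        p,q=tcp(P,th,YL,fl); print(n,fl,th,f(inverse_kinematics(p,q)))
```

```text
pull [-0.42, -0.14, 2.34, 0.91, 0.32, 0.42]
pull [-0.44, -0.22, 2.27, 0.66, 0.44, 0.67]
pull [-0.46, -0.29, 2.2, 0.54, 0.57, 0.8]
pull [-0.49, -0.35, 2.13, 0.48, 0.7, 0.87]
pull [-0.52, -0.39, 2.05, 0.44, 0.82, 0.91]
up 1 1.6 [-0.25, 0.01, 1.32, -0.01, 1.85, -1.79]
up 1 2.0 [-0.19, 0.24, 1.12, -0.08, 2.2, -1.76]
up 1 2.2 [-0.18, 0.34, 1.06, -0.12, 2.36, -1.77]
up 1 2.4 [-0.17, 0.44, 1.03, -0.16, 2.49, -1.79]
mid 1 1.6 [-0.2, 0.17, 1.13, -0.01, 1.87, -1.74]
mid 1 2.0 [-0.17, 0.41, 0.87, -0.07, 2.29, -1.74]
mid 1 2.2 [-0.15, 0.52, 0.77, -0.11, 2.47, -1.76]
mid 1 2.4 [-0.15, 0.63, 0.7, -0.17, 2.64, -1.79]
abv 1 1.6 [0.47, 0.58, 0.95, 0.01, 1.64, -1.07]
abv 1 2.0 [0.39, 0.84, 0.53, 0.21, 2.16, -1.06]
abv 1 2.2 [0.36, 1.0, 0.26, 0.36, 2.44, -0.96]
abv 1 2.4 None
pl 1 1.6 [0.47, 0.68, 1.25, 0.01, 1.23, -1.07]
pl 1 2.0 [0.39, 0.89, 0.88, 0.18, 1.76, -1.15]
pl 1 2.2 [0.36, 1.02, 0.67, 0.26, 2.02, -1.13]
pl 1 2.4 [0.34, 1.17, 0.45, 0.36, 2.28, -1.07]
up -1 1.6 [-0.25, 0.01, 1.32, -0.01, 1.85, 1.36]
up -1 2.0 [-0.19, 0.24, 1.12, -0.08, 2.2, 1.38]
up -1 2.2 [-0.18, 0.34, 1.06, -0.12, 2.36, 1.37]
up -1 2.4 [-0.17, 0.44, 1.03, -0.16, 2.49, 1.35]
mid -1 1.6 [-0.2, 0.17, 1.13, -0.01, 1.87, 1.4]
mid -1 2.0 [-0.17, 0.41, 0.87, -0.07, 2.29, 1.4]
mid -1 2.2 [-0.15, 0.52, 0.77, -0.11, 2.47, 1.39]
mid -1 2.4 [-0.15, 0.63, 0.7, -0.17, 2.64, 1.35]
abv -1 1.6 [0.47, 0.58, 0.95, 0.01, 1.64, 2.07]
abv -1 2.0 [0.39, 0.84, 0.53, 0.21, 2.16, 2.08]
abv -1 2.2 [0.36, 1.0, 0.26, 0.36, 2.44, 2.18]
abv -1 2.4 None
pl -1 1.6 [0.47, 0.68, 1.25, 0.01, 1.23, 2.07]
pl -1 2.0 [0.39, 0.89, 0.88, 0.18, 1.76, 1.99]
pl -1 2.2 [0.36, 1.02, 0.67, 0.26, 2.02, 2.01]
pl -1 2.4 [0.34, 1.17, 0.45, 0.36, 2.28, 2.07]
```

```bash
cat > s1.py <<'E'
from h import *
g=np.array([.486,-.037,.197]); th=.8
p,q=tcp(g,th,YS,-1); z=quat(th,YS,-1)[1]
gripper_to(.07,40)
r.move_to(p-.10*z,q)
save(vision.snapshot('wrist'),'w1'); 
for t in ['stick_center','neck_mouth','wide_tin_center','tall_tin_center']:
    print(t,[(np.round(d['at'],3).tolist(),round(d['score'],2)) for d in models.mark_of(t,'wrist')])
save(vision.snapshot('side'),'s1')
print(telemetry.current_t(),telemetry.current_joints())
E
python3 s1.py
```

```text
stick_center []
neck_mouth [([0.549, -0.026, 0.15], 0.94)]
wide_tin_center [([0.545, -0.187, 0.169], 0.96)]
tall_tin_center [([0.58, 0.114, 0.174], 0.61)]
4.0417 [-0.58668928 -0.39046753  2.26595659  0.61589653  0.66748347  0.65806974]
```

View pics/w1.png

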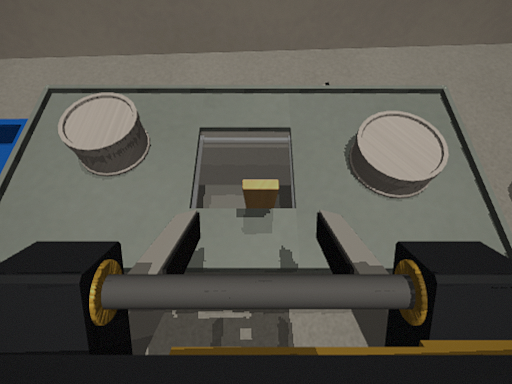

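View pics/s1.png

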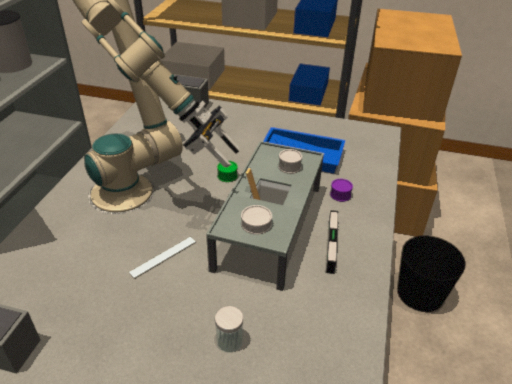

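Run:
```python
from h import *
for u in [(243,180),(279,180),(261,186)]: print(u,ray('wrist',u,.225).round(4))
for u in [(201,129),(291,129),(295,209),(189,209)]: print(u,ray('wrist',u,.15).round(4))
for u in [(50,89),(443,89)]: print(u,ray('wrist',u,.158).round(4))
```

```text
(243, 180) [ 0.479 -0.026  0.225]
(279, 180) [ 0.4777 -0.0534  0.225 ]
(261, 186) [ 0.4731 -0.0394  0.225 ]
(201, 129) [0.5975 0.0227 0.15  ]
(291, 129) [ 0.5925 -0.0809  0.15  ]
(295, 209) [ 0.4898 -0.0744  0.15  ]
(189, 209) [0.4948 0.0299 0.15  ]
(50, 89) [0.6635 0.2087 0.158 ]
(443, 89) [ 0.6402 -0.2715  0.158 ]
```

```bash
sed -i 's/NECK=np.array(\[0.553,-0.027/NECK=np.array([0.548,-0.026/' h.py
cat > s2.py <<'E'
from h import *
g=np.array([.484,-.039,.197]); th=.8
p,q=tcp(g,th,YS,-1)
print(r.move_l(p,vel=.12,guard=8))
gripper_to(0.0,40); print('open',telemetry.current_opening(), telemetry.current_ee_pos(),p)
save(vision.snapshot('side'),'s2')
p1,q=tcp(g+[-.035,0,.165],th,YS,-1)
if .02<telemetry.current_opening()<.036:
    print(r.move_l(p1,vel=.12,guard=15)); save(vision.snapshot('side'),'s3'); save(vision.snapshot('scene'),'sc3')
print(telemetry.current_opening(),telemetry.current_t(),telemetry.current_wrist_force())
E
python3 s2.py
```

```text
False
open 0.027483270590227163 [ 0.47989303 -0.03878617  0.20140515] [ 0.47982438 -0.0388036   0.20130414]
False
0.027846329070905344 7.45 [-0.01216401 -0.48913549  0.19539909]
```

View pics/s3.png

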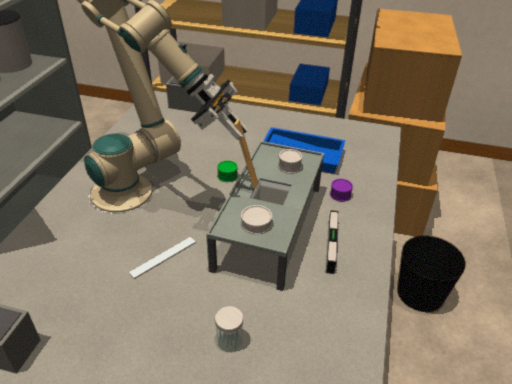

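View pics/sc3.png

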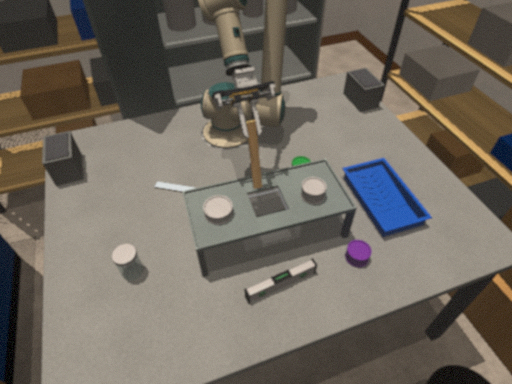

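```bash
cat > s3.py <<'E'
from h import *
e=telemetry.current_ee_pos()
r.move_l(np.array(e)+[0,0,.05],vel=.15)
r.move_to(*tcp([.44,-.037,.44],1.4,YL,-1))
r.move_to(*tcp([.50,-.0,.46],2.1,YL,-1))
print('o',telemetry.current_opening())
r.move_to(*tcp(lw(.08,0,.25),2.2,YL,-1))
print('o',telemetry.current_opening(),telemetry.current_t())
save(vision.snapshot('side'),'s4'); save(vision.snapshot('scene'),'sc4')
E
python3 s3.py
```

```text
o 0.0276408805572667Traceback (most recent call last):
  File "s3.py", line 7, in <module>
    r.move_to(*tcp(lw(.08,0,.25),2.2,YL,-1))
    ~~~~~~~~~^^^^^^^^^^^^^^^^^^^^^^^^^^^^^^^
plant.PlanningError: the arm cannot take that pose within its joint ranges
```

```bash
python3 -c "
import cv2,numpy as np
cv2.imwrite('pics/c4.png',cv2.resize(np.hstack([cv2.imread('pics/s4.png')[60:340,100:400],cv2.imread('pics/sc4.png')[60:340,200:500]]),(800,373)))"
```

```text
[ WARN:0@0.073] global loadsave.cpp:275 findDecoder imread_('pics/s4.png'): can't open/read file: check file path/integrity
Traceback (most recent call last):
TypeError: 'NoneType' object is not subscriptable
```

```bash
cat > s3.py <<'E'
from h import *
for x,th,z in ((.07,2.1,.25),(.07,2.2,.20),(.06,2.2,.22),(.08,2.2,.15),(.08,2.1,.2)):
    print(x,th,z,inverse_kinematics(*tcp(lw(x,0,z),th,YL,-1)))
r.move_to(*tcp(lw(.07,0,.25),2.1,YL,-1))
print('o',telemetry.current_opening(),telemetry.current_t())
save(vision.snapshot('side'),'s4'); save(vision.snapshot('scene'),'sc4')
E
python3 s3.py;  python3 -c "
import cv2,numpy as np
cv2.imwrite('pics/c4.png',cv2.resize(np.hstack([cv2.imread('pics/s4.png')[60:340,100:400],cv2.imread('pics/sc4.png')[60:340,200:500]]),(800,373)))"
```

```text
0.07 2.1 0.25 [0.37298525 0.91964531 0.38596433 0.27439046 2.30965995 2.11525693]
0.07 2.2 0.2 [0.36002771 0.98778865 0.4011622  0.31419473 2.31915183 2.1135432 ]
0.06 2.2 0.22 [0.3641144  0.96346532 0.4082644  0.32209246 2.33425376 2.12618422]
0.08 2.2 0.15 [0.35601843 1.01446175 0.45880216 0.28998394 2.2398268  2.07551811]
0.08 2.1 0.2 [0.36872863 0.93501326 0.47023729 0.25056158 2.21449691 2.07649794]
o 0.027537941090679016 11.15
```

View pics/c4.png

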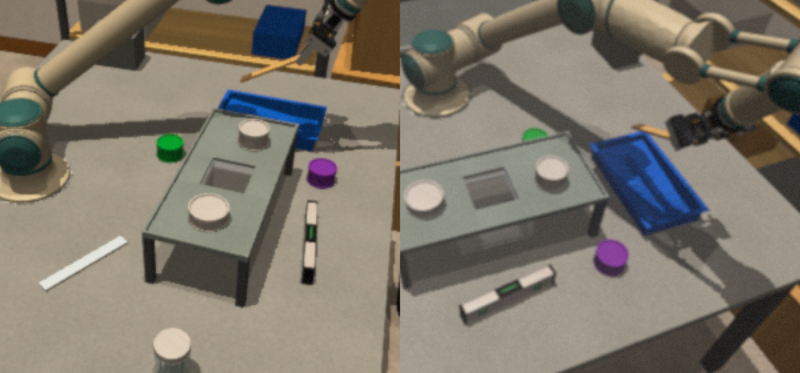

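```bash
cat > s4.py <<'E'
from h import *
p,q=tcp(lw(.085,0,.15),2.3,YL,-1)
print(inverse_kinematics(p,q) is None)
r.move_l(p,rot=q,vel=.15,guard=6)
p,q=tcp(lw(.085,0,.095),2.3,YL,-1)
print(r.move_l(p,vel=.08,guard=3),telemetry.current_ee_pos(),p)
save(vision.snapshot('scene'),'sc5')
gripper_to(.07)
r.hold(.2)
z=quat(2.3,YL,-1)[1]; e=np.array(telemetry.current_ee_pos())
r.move_l(e-.08*z+[0,0,.03],vel=.2)
print(telemetry.current_t())
save(vision.snapshot('side'),'s5'); save(vision.snapshot('scene'),'sc6')
for c in('scene','side'): print([(np.round(d['at'],3).tolist(),round(d['score'],2)) for d in models.mark_of('stick_center',c)])
E
python3 s4.py;  python3 -c "
import cv2,numpy as np
cv2.imwrite('pics/c5.png',cv2.resize(np.hstack([cv2.imread('pics/s5.png')[60:340,150:400],cv2.imread('pics/sc5.png')[100:380,250:500],cv2.imread('pics/sc6.png')[100:380,250:500]]),(800,298)))"
```

```text
False
False [0.66611029 0.40694813 0.099929  ] [0.66594315 0.40688572 0.09947423]Traceback (most recent call last):
  File "s4.py", line 11, in <module>
    r.move_l(e-.08*z+[0,0,.03],vel=.2)
    ~~~~~~~~^^^^^^^^^^^^^^^^^^^^^^^^^^
plant.PlanningError: the arm cannot follow that straight line within its joint ranges
[ WARN:0@0.019] global loadsave.cpp:275 findDecoder imread_('pics/s5.png'): can't open/read file: check file path/integrity
Traceback (most recent call last):
TypeError: 'NoneType' object is not subscriptable
```

```bash
cat > s5.py <<'E'
from h import *
e=np.array(telemetry.current_ee_pos())
_,q=tcp([0,0,0],2.0,YL,-1)
r.move_l(e+[0,0,.12],rot=q,vel=.2)
print(telemetry.current_t())
save(vision.snapshot('side'),'s5'); save(vision.snapshot('scene'),'sc6')
for c in('scene','side'): print([(np.round(d['at'],3).tolist(),round(d['score'],2)) for d in models.mark_of('stick_center',c)])
E
python3 s5.py;  python3 -c "
import cv2,numpy as np
cv2.imwrite('pics/c5.png',cv2.resize(np.hstack([cv2.imread('pics/s5.png')[60:340,150:400],cv2.imread('pics/sc5.png')[100:380,250:500],cv2.imread('pics/sc6.png')[100:380,250:500]]),(800,298)))"
```

```text
14.725
[]
[([0.268, -0.257, 0.006], 0.88), ([0.573, 0.415, 0.002], 0.51)]
```

View pics/c5.png

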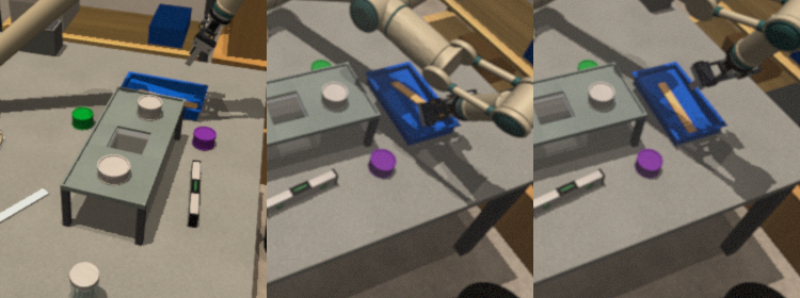

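```bash
cat >> h.py <<'E'
def qdown(xdir):  # tool z down, tool x along angle xdir
    x=np.array([np.cos(xdir),np.sin(xdir),0]); z=np.array([0,0,-1.])
    q=R.from_matrix(np.c_[x,np.cross(z,x),z]).as_quat(); return np.array([q[3],q[0],q[1],q[2]])
E
cat > s6.py <<'E'
from h import *
for a in (YS,YS+np.pi):
  for P in ([.55,-.03,.36],sw(.024,.2,.03),sw(.0,-.23,.03),sw(0,0,.03)):
    j=inverse_kinematics(P,qdown(a)); print(np.round(a,2),None if j is None else np.round(j,2))
# view pose: camera forward of tool
import sys
E
python3 s6.py
```

```text
-0.05 [-0.18  0.2   1.3  -0.    1.64 -0.13]
-0.05 [ 0.17  0.35  1.52 -0.    1.27  0.22]
-0.05 [-0.56  0.34  1.54 -0.    1.26 -0.51]
-0.05 [-0.17  0.27  1.64 -0.    1.23 -0.13]
3.09 None
3.09 None
3.09 [-0.56  0.34  1.54 -0.    1.26  2.63]
3.09 None
```

```bash
cat > s6.py <<'E'
from h import *
r.move_to([.55,-.06,.36],qdown(YS))
save(vision.snapshot('wrist'),'w6')
for t in ['neck_mouth','shelf','wide_tin_center','tall_tin_center']:
    print(t,[(np.round(d['at'],3).tolist(),round(d['score'],2)) for d in models.mark_of(t,'wrist')])
print(telemetry.current_t())
E
python3 s6.py
```

```text
neck_mouth [([0.547, -0.026, 0.151], 0.69)]
shelf [([0.545, -0.028, -0.001], 0.68)]
wide_tin_center [([0.543, -0.184, 0.168], 0.81)]
tall_tin_center []
17.1083
```

View pics/w6.png

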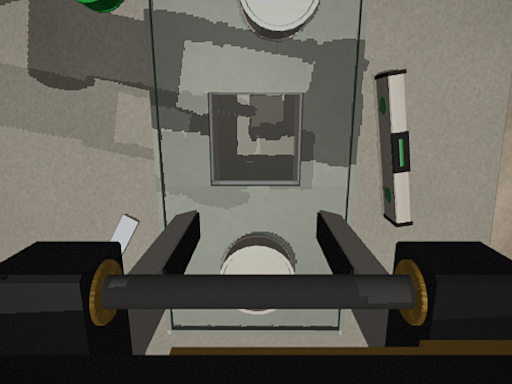

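Run:
```python
from h import *
c=[ray('wrist',u,.15) for u in [(209,94),(301,94),(300,185),(212,185)]]
print(np.round(c,4),np.mean(c,0))
a,b=ray('wrist',(240,0),.196),ray('wrist',(320,0),.196); print('tall',a,b)
print('wide', (ray('wrist',(220,285),.184)+ray('wrist',(294,285),.184))/2)
for y in (60,): print((ray('wrist',(153,y),.158)+ray('wrist',(360,y),.158))/2)
print((ray('wrist',(168,300),.158)+ray('wrist',(342,300),.158))/2)
```

```text
[[ 0.4994  0.0277  0.15  ]
 [ 0.601   0.023   0.15  ]
 [ 0.5983 -0.0802  0.15  ]
 [ 0.4945 -0.0754  0.15  ]] [ 0.54831176 -0.02623536  0.15      ]
tall [0.54092827 0.1052698  0.196     ] [0.61328233 0.10190028 0.196     ]
wide [ 0.54251603 -0.18849417  0.184     ]
[0.55349753 0.05931971 0.158     ]
[ 0.53817509 -0.22475432  0.158     ]
```

```bash
cat > push.py <<'E'
from h import *
def push(tin,name,opening=.05,rad=.038,extra=.0):
    tin=np.array(tin); n=NECK[:2]; d=n-tin; L=np.linalg.norm(d); d/=L
    a=np.arctan2(d[1],d[0])+np.pi/2
    a=(a+np.pi/2)%np.pi-np.pi/2
    q=qdown(a); print('angle',a)
    back=np.sqrt(rad**2-(opening/2)**2)+.008
    z=NECK[2]+.006+.025
    s=tin-d*(back+.019 if rad<.04 else back+.014)
    gripper_to(opening,30)
    r.move_to([*s,.28],q)
    print('down',r.move_l([*s,z],vel=.15,guard=8))
    e=n-d*(back-extra)
    print('push',r.move_l([*e,z],vel=.1,guard=30),telemetry.current_ee_pos(),telemetry.current_wrist_force())
    save(vision.snapshot('scene'),name+'sc'); save(vision.snapshot('side'),name+'sd')
    print(telemetry.current_t())
E
python3 - <<'E'
from push import *
push([.578,.114],'tall')
E
python3 -c "
import cv2,numpy as np
cv2.imwrite('pics/c7.png',cv2.resize(np.hstack([cv2.imread('pics/tallsd.png')[100:300,180:380],cv2.imread('pics/tallsc.png')[120:320,170:370]]),(800,400)))"
```

```text
angle -0.21109333322274604
down False
push False [0.55578296 0.01026359 0.18093063] [-0.95365311  0.52541478 -0.28748342]
21.2833
```

View pics/c7.png

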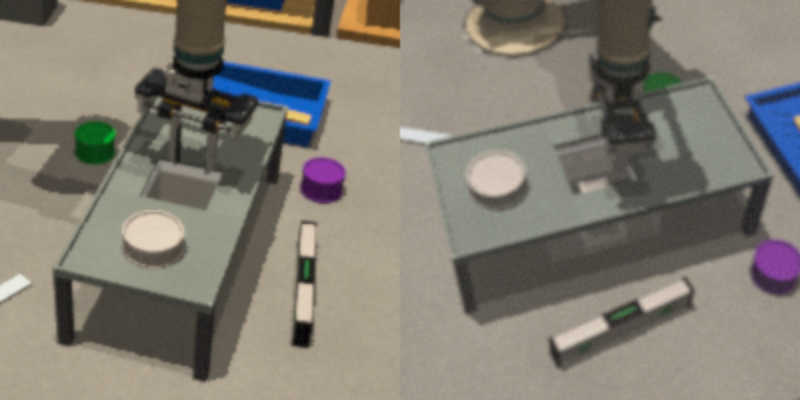

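Run:
```python
from push import *
e=np.array(telemetry.current_ee_pos())
r.move_l([e[0],e[1],.29],vel=.2)
r.move_to([.548,-.09,.33],qdown(YS))
save(vision.snapshot('wrist'),'w8')
print(telemetry.current_t())
for t in ['wide_tin_center','tall_tin_center']: print([(np.round(d['at'],3).tolist(),round(d['score'],2)) for d in models.mark_of(t,'wrist')])
```

```text
22.5333
[([0.544, -0.186, 0.171], 0.56)]
[([0.548, -0.028, 0.046], 0.68)]
```

View pics/w8.png

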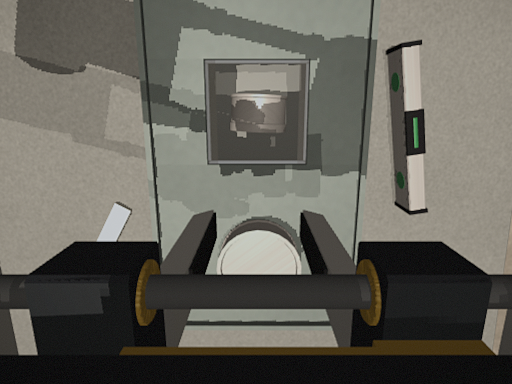

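```bash
python3 - <<'E'
from push import *
push([.5437,-.186],'wide',rad=.044)
e=np.array(telemetry.current_ee_pos())
r.move_l([e[0],e[1],.29],vel=.2)
r.move_to([.548,-.09,.33],qdown(YS))
save(vision.snapshot('wrist'),'w9')
print(telemetry.current_t())
for t in ['wide_tin_center','tall_tin_center']: print([(np.round(d['at'],3).tolist(),round(d['score'],2)) for d in models.mark_of(t,'wrist')])
E
python3 -c "
import cv2,numpy as np
cv2.imwrite('pics/c9.png',cv2.resize(np.hstack([cv2.imread('pics/widesd.png')[100:300,180:380],cv2.imread('pics/widesc.png')[120:320,170:370]]),(800,400)))"
```

```text
angle -0.026868532506294507
down False
push False [ 0.54680845 -0.0705386   0.18090306] [-0.40135211  0.50797027 -0.41800909]
26.3417
27.3833
[([0.549, -0.042, 0.129], 0.84)]
[]
```

View pics/w9.png

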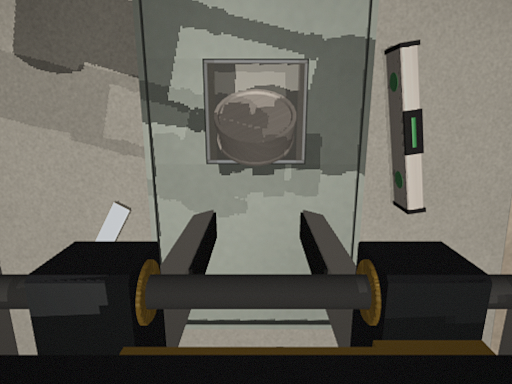

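View pics/c9.png

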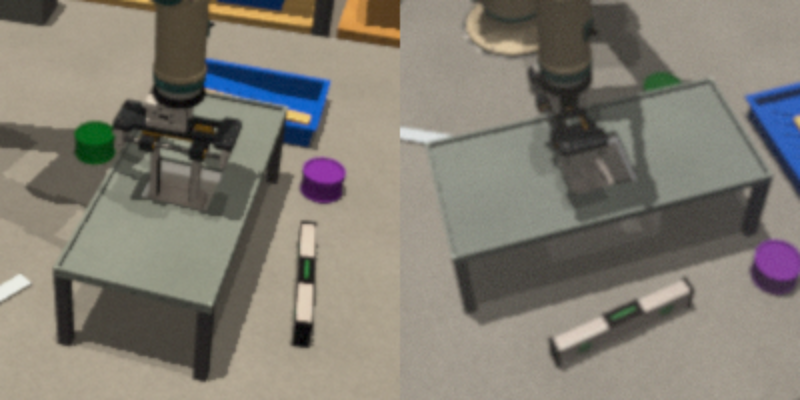

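Run:
```python
from push import *
q=qdown(YS); z=.150+.030
s=sw(0,-.075,0)
r.move_to([s[0],s[1],.25],q)
r.move_l([s[0],s[1],z],vel=.15,guard=8)
e=sw(0,-.018,0)
print('push',r.move_l([e[0],e[1],z],vel=.1,guard=30),telemetry.current_ee_pos(),telemetry.current_wrist_force())
r.move_l([e[0],e[1],.25],vel=.2,guard=30)
r.move_to([.548,-.09,.33],q)
save(vision.snapshot('wrist'),'w10')
print(telemetry.current_t())
for t in ['wide_tin_center','tall_tin_center']: print([(np.round(d['at'],3).tolist(),round(d['score'],2)) for d in models.mark_of(t,'wrist')])
```

```text
push False [ 0.54710797 -0.04386617  0.179971  ] [-0.54757175  0.06063553  0.06720695]
30.2417
[([0.551, -0.017, 0.121], 0.61)]
[]
```

View pics/w10.png

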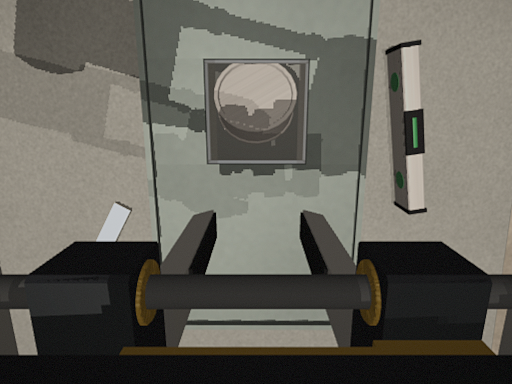

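Run:
```python
from h import *
a=vision.snapshot('scene'); save(cv2.resize(a[170:280,215:325],(800,600),interpolation=cv2.INTER_CUBIC),'z1')
print(telemetry.current_t())
```

```text
30.3917
```

View pics/z1.png

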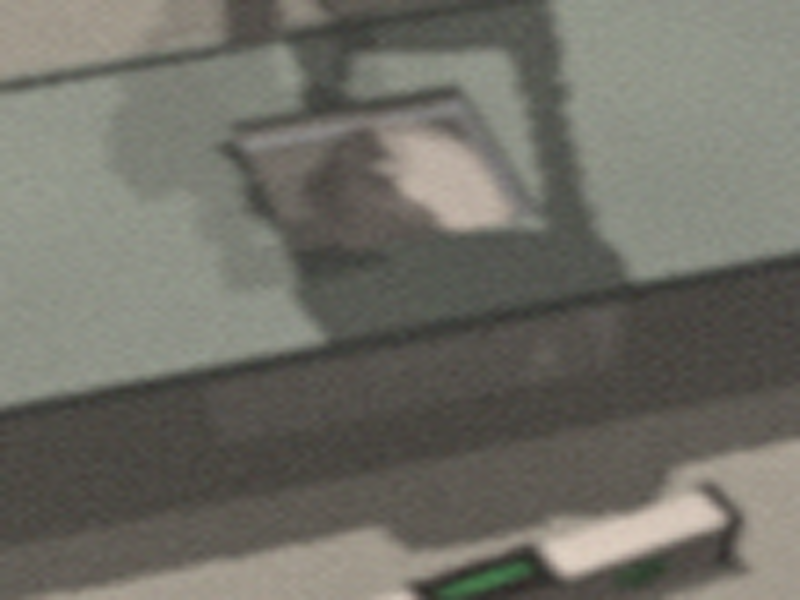

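Run:
```python
from push import *
q=qdown(YS)
gripper_to(0.0,20)
s=sw(0,-.010,0)
r.move_to([s[0],s[1],.22],q)
print('press',r.move_l([s[0],s[1],.150-.035+.025],vel=.08,guard=15),telemetry.current_ee_pos(),telemetry.current_wrist_force())
r.move_l([s[0],s[1],.25],vel=.2)
r.move_to([.548,-.09,.33],q)
save(vision.snapshot('wrist'),'w11')
print(telemetry.current_t())
for t in ['wide_tin_center','tall_tin_center']: print([(np.round(d['at'],3).tolist(),round(d['score'],2)) for d in models.mark_of(t,'wrist')])
```

```text
press True [ 0.54809523 -0.0379586   0.17503255] [7.40608649e-02 7.18186572e-03 8.98505879e+00]
33.5
[([0.549, -0.016, 0.121], 0.59)]
[]
```

View pics/w11.png

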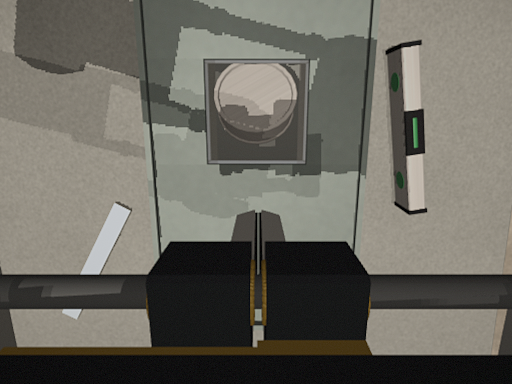

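Run:
```python
from h import *
ims=[vision.snapshot('scene').astype(float) for _ in range(6)]
a=np.mean(ims,0)[195:270,225:335]; a=np.clip((a-30)*2.6,0,255).astype(np.uint8)
save(cv2.resize(a,(800,545),interpolation=cv2.INTER_CUBIC),'z2')
print(telemetry.current_t())
c=[sw(sx*.06,sy*.09,z) for z in(-.032,-.142) for sx,sy in((1,-1),(1,1))]
print((proj('scene',c)-[225,195])*7.27)
print([(np.round(d['at'],3).tolist(),round(d['score'],2)) for d in models.boxes_of('tall_tin_center','scene')])
```

```text
33.9
[[148.39359703 238.80503152]
 [546.9436373  136.76970455]
 [156.48284426 383.47607926]
 [529.41686112 283.99786523]]
[([0.76, 0.195, 0.045], 0.64)]
```

View pics/z2.png

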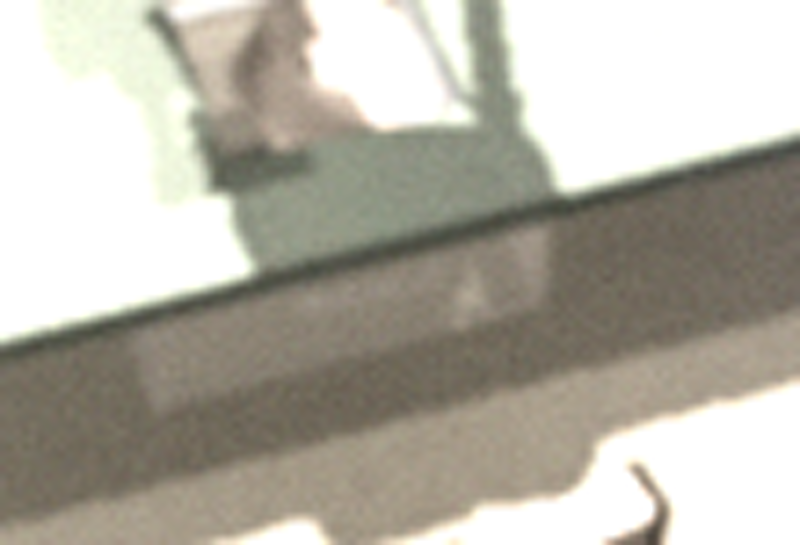

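```bash
cat > press.py <<'E'
from push import *
def press(x,y,g=35,depth=-.06,z0=.20):
    q=qdown(YS); s=sw(x,y,0)
    r.move_to([s[0],s[1],z0],q)
    h=r.move_l([s[0],s[1],.150+depth+.025],vel=.08,guard=g)
    e=telemetry.current_ee_pos(); print('press',x,y,h,'tip',round(e[2]-.175,4),np.round(telemetry.current_wrist_force(),1),round(telemetry.current_t(),2))
    r.move_l([s[0],s[1],z0],vel=.25)
E
python3 - <<'E'
from press import *
press(0,-.022)
press(0,.035)
press(0,-.015)
save(vision.snapshot('side'),'s12')
E
```

```text
press 0 -0.022 True tip -0.0024 [-3.2  0.8 15.6] 35.12
press 0 0.035 True tip -0.0195 [ 0.1  0.8 10.4] 36.38
press 0 -0.015 True tip -0.003 [-2.6 -0.6 15. ] 37.59
```

Run:
```python
from h import *
def br(f):
    a=cv2.imread(f)[50:175,190:320].astype(float); return np.clip(a*2.2,0,255).astype(np.uint8)
cv2.imwrite('pics/z3.png',cv2.resize(np.hstack([br('pics/w8.png'),br('pics/w11.png')]),(800,385),interpolation=cv2.INTER_CUBIC))
```

```text
(no output)
```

View pics/z3.png

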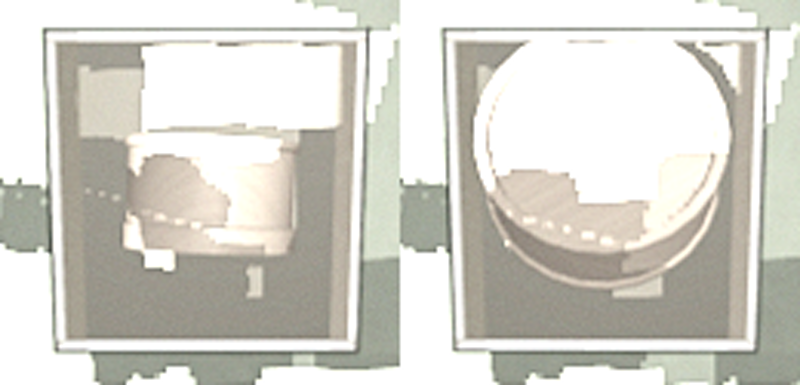

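Run:
```python
from press import *
q=qdown(YS); s=sw(0,.030,0)
r.move_to([s[0],s[1],.20],q)
print(r.move_l([s[0],s[1],.12],vel=.08,guard=18))
e=np.array(telemetry.current_ee_pos()); print(e[2]-.175,telemetry.current_wrist_force())
t=sw(0,-.008,0)
print(r.move_l([t[0],t[1],e[2]-.003],vel=.08,guard=45))
e=np.array(telemetry.current_ee_pos()); print(e,telemetry.current_wrist_force())
r.move_l([e[0],e[1],.25],vel=.25)
r.move_to([.548,-.09,.33],q)
save(vision.snapshot('wrist'),'w13'); print(telemetry.current_t())
```

```text
True
-0.017341024797744603 [-0.25465927 -0.12589231  9.24811613]
False
[ 0.54728673 -0.03406167  0.15410589] [0.31817814 0.71838353 0.24986071]
40.5083
```

View pics/w13.png

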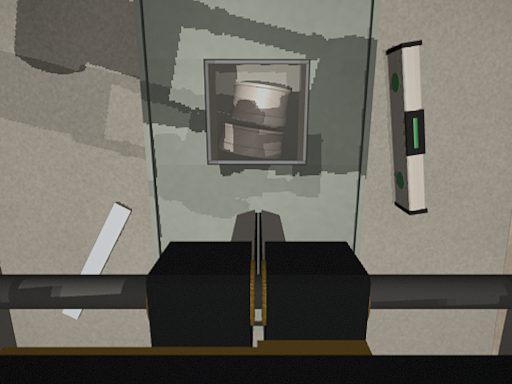

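Run:
```python
from h import *
for t in ['wide_tin_center','tall_tin_center']: print(t,[(np.round(d['at'],3).tolist(),round(d['score'],2)) for d in models.mark_of(t,'wrist')])
r.move_to([.40,-.20,.40],qdown(YS)); r.hold(.5)
for c in('scene','side'):
    save(vision.snapshot(c),'f'+c)
    for t in['jar_center','level_center','stick_center','wide_tin_center','tall_tin_center']: print(c,t,[(np.round(d['at'],3).tolist(),round(d['score'],2)) for d in models.mark_of(t,c)])
print(telemetry.current_t())
```

```text
wide_tin_center [([0.539, -0.063, 0.055], 0.8)]
tall_tin_center [([0.554, -0.016, 0.05], 0.61)]
scene jar_center [([0.557, -0.484, 0.051], 0.6)]
scene level_center [([0.762, -0.066, 0.026], 0.58)]
scene stick_center [([0.594, 0.412, 0.014], 0.75), ([0.27, -0.254, 0.004], 0.73)]
scene wide_tin_center [([0.544, -0.058, 0.054], 0.55)]
scene tall_tin_center [([0.755, 0.202, 0.023], 0.88), ([0.334, 0.203, 0.025], 0.46), ([0.553, -0.012, 0.045], 0.41)]
side jar_center [([0.556, -0.485, 0.052], 0.8)]
side level_center [([0.761, -0.063, 0.027], 0.65)]
side stick_center [([0.27, -0.252, 0.005], 0.95)]
side wide_tin_center [([0.543, -0.027, 0.15], 0.32)]
side tall_tin_center [([0.33, 0.196, 0.025], 0.86), ([0.544, -0.029, 0.148], 0.62), ([0.755, 0.206, 0.021], 0.61), ([0.552, -0.016, 0.049], 0.39)]
42.5167
```

View pics/fscene.png

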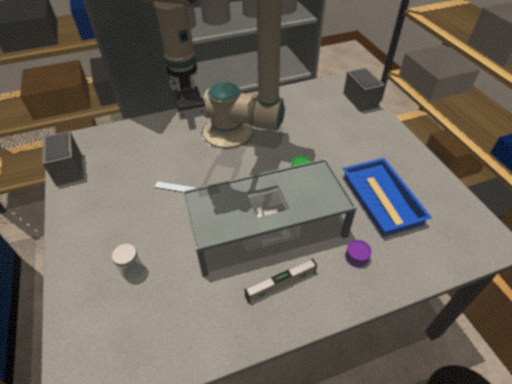

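Everything is in place: the stick lies in the liner at about (385,200), both tins are in the bin, and the jar and level have not moved.

Run:
```python
from h import *
r.sign_off(); print(telemetry.current_t())
```

```text
the job is handed in; nothing more can be done
the job is handed in; nothing more can be done
```

The job is handed in, at about 42.5 s on the robot's clock (limit 61 s). The paint stick lies in the blue liner and both tins are down in the bin.

- **Stick:** I gripped it by its edges, pulled it out of the neck and released it in the liner. The scene camera puts its centre about 17 mm along and 3 mm across from the liner's centre, 14 mm up. The side camera did not find it there at the end.
- **Tall tin:** It slid along the shelf and dropped into the bin on the first push. Its centre is now about 100 mm below the shelf top.
- **Wide tin:** It first caught on top of the tall tin inside the neck, and a further push left its edge apparently hooked under the neck. Three more presses did not free it. Pressing on it while dragging it back released it, and it dropped in. Its centre is now about 95 mm below the shelf top.
- **Jar and level:** Their measured positions match the start to within about 4 mm.

**Checks that disagreed:** In the last side picture the networks also gave weak hits for both tins at the neck mouth (0.32 and 0.62). The last wrist picture, about 2 s earlier, shows both tins low in the bin, and the final scene readings agree, so I took those hits as false. I did not measure directly that the tins were at rest. Their positions agreed across pictures about 2 s apart, to roughly the networks' 4 mm accuracy.

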